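Fit a splined stirring paddle into a paint mixer and hold it pressed home

ROBOT

A 6-joint arm with a two-finger parallel gripper is mounted at the origin on the work surface; the furniture and walls round the work are solid. World frame = base frame: x ahead of the robot, y to its left, z up, the work surface at z = 0. Lengths are in mm, angles in rad, forces in N, time in s.
With the tool pointing down it reaches from about 250 to 775 mm from the base axis. Payload 4 kg.
Tool frame: the origin (TCP) lies midway between the tips of the shut fingers; the grasp point (between the pads) lies ctrl.tcp_to_grasp behind it (ctrl.tcp_to_grasp is the distance from the TCP to the grasp point, in mm); z points along the fingers, y is the line along which they close (so a half turn about z gives the same grasp; the last joint's range is limited). The gripper opens to 85 mm and grips with 20 to 120 N. Pads are 22 mm wide; open, the fingers measure 114 mm over their backs; the gripper's body (76 mm by 85 mm) begins 54 mm behind the grasp point. The pads swing forward as they close: fully open they stand 13 mm farther back than shut.
Start: joints at [-1.426, 0.087, 1.371, -0, 1.684, -0.103], TCP at [134.895, -533.218, 231.341] pointing down, gripper open.
Joint ranges: [-3.1, 3.1], [-0.76, 2.03], [0.27, 2.55], [-1.08, 4.22], [0.17, 2.65], [-2.57, 2.57]. Speed limits (rad/s): [2.79, 2.79, 3.14, 3.14, 3.14, 3.14].

INTERFACE

Orientations are given as a unit quaternion [w, x, y, z].
In Python, from workcell import sensors, eyes, order, ctrl gives the robot as it stands.
- The arm moves only by the tool move_arm, never from a script. Its argument "commands" is a list of rows, each a list of 7 numbers: the shift along the tool's x, y, z in units of 25 mm (1.0 is 25 mm), then the turn, a rotation vector about the tool's x, y, z in units of 6 degrees (1.0 is 6 degrees), then the opening, from -1 (shut) to 1 (fully open). A call has 1 to 8 rows; each row is the pose to reach, as a shift and turn from the pose commanded when the call began, along the tool's axes at that moment; what a row does not reach only later rows make up. A row lasts 1/12 s, in which the tool goes at most 41.7 mm and 7.16 degrees, less where a joint would pass 70% of its speed; a pose out of reach is approached as far as the arm can. A call with a gripper value outside its range is refused whole. The fingers move at their own pace and stop on an object; "force" is the grip in N (left out, the last holds). Time passes only in rows, so rows that repeat a pose let the fingers close. It gives the time, the measured TCP pose, the force, the opening and the grip force at its end, in the units of the state.
- sensors.get_state(): the state, without advancing time (a new reading comes with each control period).
- eyes.get_image(name): name is "scene" or "top"; returns a dict with "pixels" (400x640x3 uint8, red, green, blue), "depth" (400x640 float32, mm along the optical axis (not along the pixel's ray), 0 where there is no reading), "fx", "fy", "cx", "cy" (pixels), "rvec" (rotation vector, rad) and "tvec" (3), from world to camera coordinates, as OpenCV has them. Camera axes: x right, y down, z forward; pixel columns grow to the right and rows downward; lengths in mm; the calibration is good to about 2 mm. A picture is of the moment at which its call begins.
- order.hand_in(): hands the job in; it is judged then, once.
Trained networks look in a picture, given as the dict that the camera call returned (one of the last four; its "shot" number tells which), for a name from the list of things; names that differ only in an ending like _2 or _b are one class to them, and where a whole thing is asked for, a point or a joint stands for the part that bears it (a point fixed in the world has none). Each returns a list of dicts, best first, with "conf" (0 to 1); they miss things now and then, are a little off and sometimes report something else, mostly with a low value. They report only what shows in the picture. A call takes as long as a camera call. They do not tell look-alikes from the thing itself.
- eyes.search_frame(label, picture): "extent" ([left, top, right, bottom] in pixels, round what is visible of it).
The state is a dict: "time": time; "joint_pos": joint angles; "qd": joint speeds; "joint_torque": joint torques, N m; "tcp_pos": TCP position; "tool_rot": TCP orientation; "wrist_force": force on the tool from outside, world axes, zero at the start; "ft_torque": the same for the moment, N m; "width": opening from 0.0 (shut) to 1.0 (fully open); "grip_force": force on a finger pad.
Only numpy, scipy, OpenCV 4.12 (cv2) and the standard library are available. Lean on these libraries where they do the work, as an engineer would, in place of code of your own. Each camera call takes 0.05 s, during which the arm holds its last target. There are 200 camera calls.

TASK

Take the blue stirring paddle out of its wooden drying block, turn it until the four fins of its stem mesh with the cross-shaped socket on top of the orange paint mixer, and slide it fully home so that its black collar is down on the hub, against the ejector spring. Finish while still gripping the paddle and pressing it down there (the spring pushes it out if you let up), because I will lock it afterwards. Leave the rinse cups and the two paint bottles standing where they are.

Things in the scene. Friction and masses are not known exactly. Their poses are not given: they have to be found in the camera images.
- paddle_mid (a point): Centre of the blade of the loose blue paddle (0.12 kg), which stands upright, stem down, in the wooden block. Blade: flat, 46 mm wide (own x), 10 mm thick (own y, grip across this), 64 mm tall (own z, up). Below it: neck 7 mm tall, 16 mm across; black collar 40 mm across, 8 mm thick, its underside 47 mm below this point; then the stem. Looks the same after a half turn.
- paddle: The same paddle; origin at the tip of its stem, 81 mm below paddle_mid, same axes. Steel stem, 34 mm long below the collar: 9 mm round core with four fins along own +x, -x, +y, -y, each 6 mm thick, reaching 13 mm from the axis, from the collar down to 4 mm above the tip, where the core goes on alone as a tapered pilot. The fins repeat every quarter turn.
- stand_top (a point): Centre of the top of the fixed wooden drying block, 85 x 85 x 50 mm, at the mouth of its round hole (31 mm across, 42 mm deep) in which the paddle's stem stands, the collar lying on the block's top. z up.
- socket_mouth (a point): Centre of the mouth of the mixer's drive socket, 95 mm above the table, facing up (z up); turns with the hub. A cross of two slots along own x and y, each 9 mm wide, 30 mm long over both arms (1.5 mm play on each side of a fin). Paddle home: collar on the hub's top, paddle_mid 47 mm above this point. Fins not meshed: they rest on the hub's top, 30 mm higher.
- hub (a joint): Angle of the drive hub, rad, counter-clockwise from above; starts anywhere. Aluminium with a black-lined socket, round, 48 mm across, standing 40 mm above the orange housing (145 x 110 mm, 55 mm high there, fixed to the table). Stiff gearing: it turns only above about 0.15 N m and stays where it is left.
- ejector (a joint): Spring ejector, a brass pin down in the socket, m pushed down: 0 when free (24 mm below the mouth), 0.010 when the paddle is fully home. The stem meets it after 24 mm of insertion; the spring pushes up with 6 N at the start and 10 N at home, more than the paddle's weight.
- pink_mid (a point): Middle of a loose pink paint bottle, 47 mm across, 134 mm tall; bystander.
- cup_mid (a point): Middle of a loose white rinse cup, 83 mm across, 106 mm tall; bystander.
- green_mid (a point): Middle of a loose green paint bottle, 51 mm across, 146 mm tall; bystander.
There are look-alikes about, which are no part of the job. Of the things like the part that bears socket_mouth, leave any that is green or pink; of the rest the smaller one is meant.

How it is judged (in metres and radians):
On the way, in this order (a step that is already met when the one before it is completed fails the run):
1. the paddle is lifted out of the drying block, stem clear of its hole (z of paddle in the frame of stand_top above 0.005 m), for 0.1 s.
2. the fins have meshed with the socket, the stem is at least 15 mm in (z of paddle in the frame of socket_mouth below -0.015 m and horizontal distance between paddle and socket_mouth below 0.005 m), for 0.05 s.
At the end, for the whole second after the job is handed in: Stem in the socket, collar within 2 mm of the hub's top, paddle upright within 0.1 rad and at rest, ejector pushed down at least 8 mm, and the fingers still gripping the blade (over 2 N, not just pushing on its top edge), all through the last second (value of joint ejector above 0.008 m and z of paddle in the frame of socket_mouth below -0.032 m and horizontal distance between paddle_mid and socket_mouth below 0.008 m and angle between paddle_mid's own z axis and vertical below 0.1 rad and linear speed of paddle below 0.02 m/s and contact force between the fingers and paddle above 2 N and distance between the grasp point and paddle_mid below 0.042 m); the arm keeps its last pose, push and grip.
It fails at once if the pink bottle was moved by more than 30 mm or tipped (distance of pink_mid from where it was at the start of the episode above 0.03 m).
It fails at once if the rinse cup was moved by more than 30 mm or tipped (distance of cup_mid from where it was at the start of the episode above 0.03 m).
It fails at once if the green bottle was moved by more than 30 mm or tipped (distance of green_mid from where it was at the start of the episode above 0.03 m).
It also fails if it takes over 40 s, if anything falls off the work surface, if the arm or the gripper's body presses on something with over 40 N, if the wrist force passes 120 N, or if a joint passes its speed limit or range.

## Working session

There is one attempt and no reset: what is moved stays moved. The work goes in short steps, Python scripts to look and compute and a tool call to move; the robot and the scene stay as the last step left them, time stands still between calls to the robot, and variables do not carry over. Pictures are saved under pics/ and viewed, at most 10 in all, crops included, and the job is handed in when it is done.

Besides the shell and the picture viewer there is one more tool, called after ">>>" as name(argument=value, ...), one argument or row to a line, values as JSON. move_arm: Moves the arm, as the interface text tells. Its arguments: {"type":"object","properties":{"commands":{"type":"array"},"force":{"type":"number"}},"required":["commands"]}

```bash
mkdir -p pics; cat > h.py <<'E'
import numpy as np, cv2
from workcell import sensors, eyes, order, ctrl
def shot(n,name=None):
    p=eyes.get_image(n)
    if name: cv2.imwrite('pics/'+name,cv2.cvtColor(p['pixels'],cv2.COLOR_RGB2BGR))
    return p
def cloud(p):
    R=cv2.Rodrigues(np.array(p['rvec'],float))[0];t=np.array(p['tvec'],float).ravel()
    v,u=np.mgrid[0:400,0:640];d=p['depth']
    c=np.stack([(u-p['cx'])/p['fx']*d,(v-p['cy'])/p['fy']*d,d],-1)
    w=(c-t)@R; w[d==0]=np.nan
    return w
def proj(p,X):
    R=cv2.Rodrigues(np.array(p['rvec'],float))[0];c=R@np.array(X,float)+np.array(p['tvec']).ravel()
    return p['fx']*c[0]/c[2]+p['cx'],p['fy']*c[1]/c[2]+p['cy']
E
python3 - <<'E'
from h import *
a=[shot(n,n+'0.png') for n in('scene','top')]
print(ctrl.tcp_to_grasp,sensors.get_state())
for p,n in zip(a,('scene','top')):
    W=cloud(p);print(n,p['fx'],p['rvec'],p['tvec'])
    for l in ['paddle','socket_mouth','hub','pink_mid','cup_mid','green_mid']:
        for r in eyes.search_frame(l,p):
            x0,y0,x1,y1=[int(v) for v in r['extent']]
            print(l,round(r['conf'],2),(x0,y0,x1,y1),np.nanmedian(W[y0:y1+1,x0:x1+1].reshape(-1,3),0).round())
cv2.imwrite('pics/both.png',cv2.resize(np.vstack([cv2.imread('pics/scene0.png'),cv2.imread('pics/top0.png')]),(480,600)))
E
```

```text
18.700000000000003 {'time': 0.1, 'joint_pos': array([-1.42609812e+00,  8.79056762e-02,  1.37214120e+00,  3.66799689e-05,
        1.68360140e+00, -1.03118376e-01]), 'qd': array([-0.00107265, -0.00213827, -0.005012  ,  0.00146255, -0.00024664,
        0.00017445]), 'joint_torque': array([ 2.18846340e-03, -3.53015256e+01, -3.14217675e+01, -7.12301744e-05,
        7.91433878e-03, -1.74054712e-06]), 'tcp_pos': array([ 134.83925941, -532.74331742,  230.22342419]), 'tool_rot': array([-1.02797098e-03,  9.92332407e-01,  1.23593431e-01, -3.14503494e-06]), 'wrist_force': array([ 0.33453486, -0.2137526 , -0.35095354]), 'ft_torque': array([ 0.01507639, -0.00408484, -0.005455  ]), 'grip_force': 0.0, 'width': 0.9996064743437159}
scene 377.25688062055764 [ 1.87175899 -1.21359524  0.6517875 ] [ -5.26664002 351.95825974 840.20218936]
paddle 0.52 (466, 217, 485, 246) [ 481. -252.   49.]
socket_mouth 0.88 (239, 220, 267, 248) [179. 298. 107.]
socket_mouth 0.73 (457, 258, 491, 295) [ 245. -266.  115.]
socket_mouth 0.62 (297, 185, 314, 200) [458. 282.  79.]
socket_mouth 0.62 (181, 163, 202, 180) [428. 731.  55.]
hub 0.87 (455, 257, 490, 294) [ 246. -262.  114.]
hub 0.8 (298, 187, 313, 202) [449. 276.  81.]
hub 0.77 (183, 161, 198, 178) [425. 733.  71.]
pink_mid 0.76 (399, 170, 415, 207) [627. -15.  45.]
cup_mid 0.77 (373, 202, 398, 245) [411. -17.  71.]
top 483.7859757386149 [ 1.44973503 -2.23353898  0.7573894 ] [ 380.68214251  321.57958865 1860.20016288]
```

View pics/scene0.png

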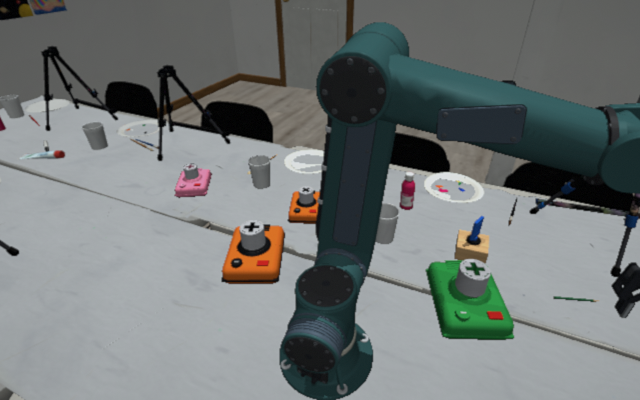

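View pics/top0.png

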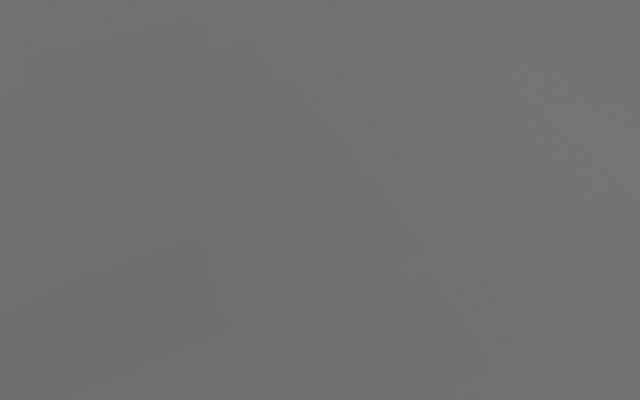

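The scene view shows the paddle in its block at (477,235), two orange mixers with hubs at (253,235) and (306,193), and green and pink ones. The top view is blank grey, so I'll check that and compare the orange mixers' sizes.

```bash
python3 - <<'E'
from h import *
p=shot('top');R=cv2.Rodrigues(np.array(p['rvec']))[0]
print('topcam',(-R.T@np.array(p['tvec'])).round(),R[2].round(2),np.percentile(p['depth'],[0,50,100]),p['pixels'].std())
p=shot('scene');W=cloud(p);hsv=cv2.cvtColor(p['pixels'],cv2.COLOR_RGB2HSV)
R=cv2.Rodrigues(np.array(p['rvec']))[0];print('cam',(-R.T@np.array(p['tvec'])).round())
def st(n,m,box):
    x0,y0,x1,y1=box;k=np.zeros(m.shape,bool);k[y0:y1,x0:x1]=1;k&=m&np.isfinite(W[...,0])
    q=W[k];print(n,len(q),np.percentile(q,[2,50,98],axis=0).round().tolist());return k
H,S,V=hsv[...,0].astype(int),hsv[...,1].astype(int),hsv[...,2].astype(int)
org=(H<20)&(S>150)&(V>100);blue=(H>95)&(H<130)&(S>120)
st('org near',org,(215,215,290,290));st('org far',org,(285,180,322,228))
st('near top',W[...,2]>85,(236,215,270,255));st('far top',W[...,2]>85,(295,180,318,205))
k=st('blue',blue,(462,205,495,250))
wood=(H<25)&(S>60)&(S<180)&(V>120);st('wood',wood,(450,225,495,262))
for b in[(236,215,270,255),(295,180,318,205)]:
    print(np.nanmax(W[b[1]:b[3],b[0]:b[2],2],axis=1).round())
a=cv2.cvtColor(p['pixels'],cv2.COLOR_RGB2BGR)
c=[cv2.resize(a[y:y+60,x:x+80],(400,300),interpolation=cv2.INTER_CUBIC) for x,y in[(265,170),(440,205),(355,165),(215,210)]]
cv2.imwrite('pics/crops.png',np.vstack([np.hstack(c[:2]),np.hstack(c[2:])]))
E
```

```text
topcam [-679.  682. 1668.] [ 0.57 -0.24 -0.79] [ 0.         60.90268707 93.96089935] 1.750304828419683
cam [-460. -212.  757.]
org near 1847 [[76.0, 207.0, 35.0], [134.0, 268.0, 62.0], [277.0, 376.0, 69.0]]
org far 486 [[152.0, 88.0, 25.0], [410.0, 267.0, 46.0], [516.0, 335.0, 276.0]]
near top 573 [[154.0, 272.0, 87.0], [173.0, 295.0, 121.0], [213.0, 331.0, 130.0]]
far top 122 [[151.0, 87.0, 85.0], [454.0, 280.0, 93.0], [482.0, 302.0, 298.0]]
blue 169 [[452.0, -262.0, 55.0], [466.0, -252.0, 94.0], [490.0, -241.0, 129.0]]
wood 438 [[431.0, -292.0, 45.0], [462.0, -253.0, 48.0], [514.0, -210.0, 52.0]]
[  8.   5.   8.   5.   8. 130. 130. 130. 131. 131. 132. 130. 129. 130.
 131. 130. 130. 130. 129. 129. 126. 122. 119. 116. 112. 109. 106. 102.
  98.  94.  92.  89.  83.  82.  77.  75.  76.  74.  72.  71.]
[  5.   5.   6.   6.   5.   4.  96.  97.  94.  96.  96.  97.  96.  93.
  92.  86.  84. 303. 302. 299. 297. 294.  60.  57.  55.]
```

View pics/crops.png

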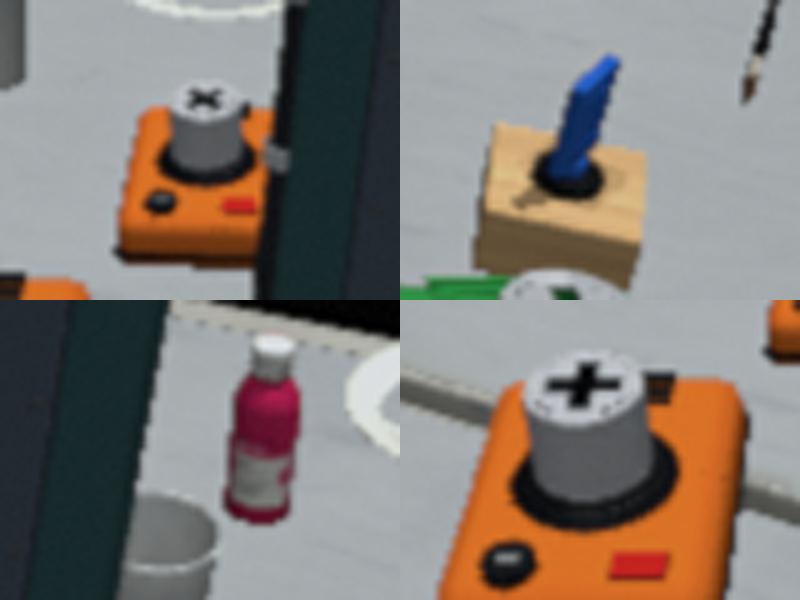

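The crops show the small orange mixer's hub (top at z≈95, matching the spec, versus 130 for the near one), so that is the target. The paddle stands in the wooden block, its blade turned, at about (466,-252). I'll fit the blade and hub by silhouette.

```bash
cat >> h.py <<'E'
from scipy.optimize import minimize
K=8
def uv(p,X):
    R=cv2.Rodrigues(np.array(p['rvec'],float))[0];c=np.asarray(X,float)@R.T+np.array(p['tvec']).ravel()
    return np.stack([p['fx']*c[:,0]/c[:,2]+p['cx'],p['fy']*c[:,1]/c[:,2]+p['cy']],1)
def fill(p,polys,box,hull=True):
    x0,y0,x1,y1=box;im=np.zeros(((y1-y0)*K,(x1-x0)*K),np.uint8)
    for P in polys:
        q=(uv(p,P)-[x0,y0]+.5)*K
        q=q.astype(np.float32); q=cv2.convexHull(q)[:,0] if hull else q
        cv2.fillPoly(im,[np.round(q*16).astype(np.int32)],255,shift=4)
    return cv2.resize(im,(x1-x0,y1-y0),interpolation=cv2.INTER_AREA)/255.
def rz(a): return np.array([[np.cos(a),-np.sin(a),0],[np.sin(a),np.cos(a),0],[0,0,1]])
def boxp(sx,sy,z0,z1): return np.array([[a*sx/2,b*sy/2,z] for a in(-1,1) for b in(-1,1) for z in(z0,z1)])
def disc(r,z): t=np.linspace(0,2*np.pi,60,endpoint=False);return np.stack([r*np.cos(t),r*np.sin(t),0*t+z],1)
def best(f,starts,step):
    b=None
    for s in starts:
        sim=np.vstack([s]+[np.array(s)+np.eye(len(s))[i]*step[i] for i in range(len(s))])
        r=minimize(f,s,method='Nelder-Mead',options=dict(initial_simplex=sim,xatol=.02,fatol=1e-5))
        if b is None or r.fun<b.fun:b=r
    return b
def soft_blue(p):
    a=p['pixels'].astype(float);return np.clip((a[...,2]-a[...,0]-40)/80,0,1)
def fit_blade(p,x,y,zmid,box,yaws=np.arange(0,3.1,.35)):
    B=soft_blue(p)[box[1]:box[3],box[0]:box[2]]
    f=lambda s:((fill(p,[boxp(46,10,-32,32)@rz(s[2]).T+[s[0],s[1],zmid]],box)-B)**2).mean()
    return best(f,[[x,y,w] for w in yaws],[6,6,.15])
def fit_hub(p,x,y,box,z=95):
    g=p['pixels'].mean(2)[box[1]:box[3],box[0]:box[2]]
    # bright hub face minus cross
    def f(s):
        o=[s[0],s[1],z]
        m=fill(p,[disc(24,0)+o],box); c=np.clip(sum(fill(p,[boxp(a,b,0,0)@rz(s[2]).T+o],box) for a,b in((30,9),(9,30))),0,1)
        side=np.clip(fill(p,[np.vstack([disc(24,0),disc(24,-40)])+o],box)-m,0,1)
        w=fill(p,[np.vstack([disc(26,0),disc(26,-15)])+o],box)
        A=np.stack([m-c,c,side,1-m-side],-1)[w>.05];k=np.linalg.lstsq(A,g[w>.05],rcond=None)
        return np.mean((A@k[0]-g[w>.05])**2)
    return best(f,[[x,y,w] for w in np.arange(0,1.5,.26)],[4,4,.12])
E
cat > m.py <<'E'
from h import *
import sys
p=shot('scene',sys.argv[1] if len(sys.argv)>1 else None)
if 'b' in sys.argv[2:]:
    r=fit_blade(p,466,-252,97,(462,205,495,250));print('blade',r.x,r.fun)
for x,y in((450,278),(460,282)):
    r=fit_hub(p,x,y,(290,178,322,212));print('hub',r.x,r.fun)
E
python3 m.py s1.png b; python3 - <<'E'
from h import *
p=shot('scene');W=cloud(p);q=W[183:205,295:318].reshape(-1,3);q=q[(abs(q[:,2]-95)<6)];print(len(q),q.min(0),q.max(0),q.mean(0))
E
```

```text
blade [ 474.73489238 -253.12399773    3.05195078] 0.02590950515018181
hub [458.38739653 279.79925544   1.13149346] 233.2706236353891
hub [458.70506014 279.88263224   1.14128547] 230.6993222985677
99 [434.45416118 256.81777683  89.61788329] [487.7285776  304.67811216  96.80200637] [458.23719285 280.28079723  93.17584182]
```

```bash
python3 - <<'E'
s=open('h.py').read()
s=s.replace("return np.clip((a[...,2]-a[...,0]-40)/80,0,1)","return np.clip((a[...,2]/(a[...,0]+5)-1.2)/1.5,0,1)")
open('h.py','w').write(s)
E
python3 - <<'E'
from h import *
p=shot('scene');box=(462,205,495,246)
B=soft_blue(p)[205:246,462:495]
for w in np.arange(0,3.1,.35):
    r=fit_blade(p,472,-251,97,box,[w]);print(r.x.round(2),round(r.fun,4))
r=fit_blade(p,472,-251,97,box);M=fill(p,[boxp(46,10,-32,32)@rz(r.x[2]).T+[r.x[0],r.x[1],97]],box)
a=np.hstack([p['pixels'][205:246,462:495,::-1]]+[np.repeat((x*255).astype(np.uint8)[...,None],3,2) for x in(B,M)])
cv2.imwrite('pics/b1.png',cv2.resize(a,None,fx=7,fy=7,interpolation=0))
E
```

```text
[ 4.7277e+02 -2.5176e+02  8.0000e-02] 0.032
[ 4.7269e+02 -2.5161e+02  8.0000e-02] 0.032
[ 4.7799e+02 -2.5119e+02  9.0000e-02] 0.0344
[ 4.7254e+02 -2.5180e+02  7.0000e-02] 0.032
[ 464.8  -238.67    1.52] 0.1719
[ 469.25 -251.97    2.94] 0.0146
[ 468.43 -251.63    2.93] 0.0146
[ 467.92 -251.67    2.94] 0.0145
[ 469.32 -251.84    2.93] 0.0145
```

View pics/b1.png

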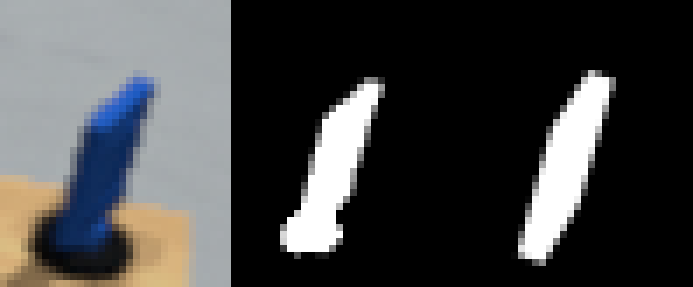

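The blade leans up and right, with a bright top face from about (475,222) to (483,216). The mask also took in the neck. I'll fit the bright top face on its own.

```bash
cat >> h.py <<'E'
def fit_top(p,x,y,z,box,yaws=np.arange(0,3.1,.35)):
    b=p['pixels'][...,2].astype(float);B=(np.clip((b-135)/60,0,1)*(soft_blue(p)>.5))[box[1]:box[3],box[0]:box[2]]
    f=lambda s:((fill(p,[boxp(46,10,0,0)@rz(s[2]).T+[s[0],s[1],z]],box)-B)**2).mean()
    return best(f,[[x,y,w] for w in yaws],[6,6,.15]),B
def fit_blade2(p,x,y,zmid,box,yaws=np.arange(0,3.1,.35)):
    B=soft_blue(p)[box[1]:box[3],box[0]:box[2]]
    f=lambda s:((np.maximum(fill(p,[boxp(46,10,-32,32)@rz(s[2]).T+[s[0],s[1],zmid]],box),fill(p,[np.vstack([disc(8,-32),disc(8,-39)])+[s[0],s[1],zmid]],box))-B)**2).mean()
    return best(f,[[x,y,w] for w in yaws],[6,6,.15])
E
python3 - <<'E'
from h import *
p=shot('scene');box=(462,205,495,246)
print(p['pixels'][212:226:1,470:487,2])
W=cloud(p);print(uv(p,[[472,-251,129],[472,-251,50]]))
r,B=fit_top(p,472,-251,129,box);print(r.x,r.fun,B.sum())
for z in(97,92):
  r=fit_blade2(p,472,-251,z,box);print(r.x,r.fun)
m=soft_blue(p)>.5;m[:205]=0;m[246:]=0;m[:,:462]=0;m[:,495:]=0
q=W[m];q=q[(q[:,2]>75)&(q[:,2]<120)];c=q[:,:2].mean(0);u,s,v=np.linalg.svd(q[:,:2]-c);print(c,s,np.arctan2(*v[0][::-1]))
q=W[m];print(np.sort(q[:,2])[-10:])
E
```

```text
[[171 172 172 174 174 174 175 176 176 176 176 175 176 175 176 175 175]
 [174 175 174 173 171 171 171 173 174 175 175 175 175 175 175 175 176]
 [174 176 177 175 175 173 174 174 174 175 174 174 174 175 175 176 176]
 [175 175 175 175 176 176 175 175 175 174 176 175 176 177 176 177 176]
 [174 176 175 176 176 175 176 175 174 175 179 186 191 182 176 176 175]
 [175 176 176 176 176 176 176 175 175 180 189 198 193 166 166 176 176]
 [175 176 177 176 176 176 175 176 184 192 197 193 160 132 159 176 178]
 [175 175 175 176 175 173 168 181 195 198 192 158 117 138 169 176 177]
 [174 175 174 173 172 169 181 195 199 190 154 112  97 149 175 176 175]
 [173 173 173 173 169 181 197 200 187 151 112 101 108 153 175 176 175]
 [174 174 174 172 161 174 191 184 148 112 116 111 138 168 174 175 175]
 [174 174 174 147 116 123 142 132 107 105 108 101 149 173 174 173 174]
 [174 175 173 128  85  87  99  98 102 100  91 102 153 175 175 175 174]
 [174 175 172 126  82  84  92  97  95  90  88 108 156 176 176 176 175]]
[[478.54837181 218.60153161]
 [472.52014989 240.56987021]]
[ 4.68885482e+02 -2.52614488e+02 -3.16795140e-01] 0.007396553233121719 20.283333333333335
[ 471.37961318 -251.88954365    2.93189632] 0.011571756436503369
[ 477.58864515 -252.16234878    2.93684954] 0.010868007612298078
[ 465.14779227 -251.40131265] [117.30999811  12.83096555] 2.705570785677757
[126.89058465 126.95849568 127.04285135 127.16736251 127.40758491
 127.46458066 127.53787549 127.75220867 127.82336011 129.29772763]
```

```bash
cat > go.py <<'E'
# usage: go.py x y z yaw : units from the present measured pose to TCP target, tool down, tool x at yaw
import sys
from h import *
from scipy.spatial.transform import Rotation as Ro
def go(x,y,z,yaw):
    s=sensors.get_state();w,a,b,c=s['tool_rot'];R=Ro.from_quat([a,b,c,w])
    T=Ro.from_matrix(np.array([[np.cos(yaw),np.sin(yaw),0],[np.sin(yaw),-np.cos(yaw),0],[0,0,-1]]))
    X=R.as_matrix()[:,0]
    print('t',round(s['time'],2),'tcp',s['tcp_pos'].round(1),'yaw',round(np.arctan2(X[1],X[0]),3),'tilt',(R.as_matrix()[:2,2]).round(4),'j',s['joint_pos'].round(2),'w',s['width'],'F',s['wrist_force'].round(1),'M',s['ft_torque'].round(2),'g',s['grip_force'])
    print('move',(R.inv().apply(np.array([x,y,z])-s['tcp_pos'])/25).round(2),np.degrees((R.inv()*T).as_rotvec()).round(2)/6)
if __name__=='__main__': go(*map(float,sys.argv[1:5]))
E
python3 go.py 470.5 -252 230 -0.32
```

```text
t 1.0 tcp [ 134.9 -533.2  231.3] yaw 0.248 tilt [-0.     -0.0001] j [-1.43  0.09  1.37 -0.    1.68 -0.1 ] w 0.9970554980996574 F [-1.1 -1.3 -0.7] M [ 0.   -0.02  0.01] g 0.0
move [15.77 -7.61  0.05] [0.         0.         5.42166667]
```

>>> move_arm(
  commands=[
    [15.8, -7.6, 0, 0, 0, 5.4, 1],
    [15.8, -7.6, 0, 0, 0, 5.4, 1],
    [15.8, -7.6, 0, 0, 0, 5.4, 1],
    [15.8, -7.6, 0, 0, 0, 5.4, 1],
    [15.8, -7.6, 0, 0, 0, 5.4, 1],
    [15.8, -7.6, 0, 0, 0, 5.4, 1],
    [15.8, -7.6, 0, 0, 0, 5.4, 1],
    [15.8, -7.6, 0, 0, 0, 5.4, 1],
  ],
)

```text
time: 1.67
tcp_pos: [382.3, -326.2, 231.6]
tool_rot: [0.0, 0.987, -0.158, 0.0]
wrist_force: [-0.0, -0.4, 0.3]
width: 0.995
grip_force: 0.0
```

```bash
python3 go.py 470.5 -252 230 -0.32
```

```text
t 1.67 tcp [ 382.3 -326.2  231.6] yaw -0.318 tilt [ 0.0006 -0.0007] j [-0.82 -0.02  1.48 -0.    1.68  1.07] w 0.99513376604811 F [-0.  -0.4  0.3] M [-0.   -0.03  0.03] g 0.0
move [ 2.42 -3.92  0.07] [ 0.005      -0.00666667  0.01833333]
```

>>> move_arm(
  commands=[
    [2.2, -3.55, 0, 0, 0, 0, 1],
    [2.2, -3.55, 0, 0, 0, 0, 1],
    [2.2, -3.55, 0, 0, 0, 0, 1],
    [2.2, -3.55, 0, 0, 0, 0, 1],
    [2.2, -3.55, 0, 0, 0, 0, 1],
  ],
)

```text
time: 2.08
tcp_pos: [461.5, -259.8, 231.1]
tool_rot: [0.0, 0.988, -0.157, -0.0]
wrist_force: [-0.1, -0.4, 0.9]
width: 0.999
grip_force: 0.0
```

```bash
python3 go.py 470.5 -252 97 -0.32; python3 m.py s2.png; python3 - <<'E'
from h import *
p=shot('scene');box=(462,205,495,246)
r,B=fit_top(p,472,-251,129,box);print(r.x,r.fun,B.sum())
for l in('green_mid','cup_mid','pink_mid'):
  for r in eyes.search_frame(l,p):print(l,r['conf'],np.round(r['extent']))
E
```

```text
t 2.08 tcp [ 461.5 -259.8  231.1] yaw -0.315 tilt [-0.0008 -0.0004] j [-0.62  0.04  1.42 -0.    1.68  1.27] w 0.9986080781957101 F [-0.1 -0.4  0.9] M [ 0.02  0.03 -0.03] g 0.0
move [ 0.25 -0.41  5.37] [0.005      0.00666667 0.04833333]
hub [439.42351264 288.6019013    1.15695567] 0.6285060146879097
hub [4.42776118e+02 2.92275990e+02 1.53941130e-01] 0.6640079290447614
[ 468.27413146 -252.15138088    2.80032743] 0.009673803611266688 15.866666666666667
green_mid 0.7 [364. 144. 379. 184.]
cup_mid 0.6 [371. 202. 398. 243.]
```

View pics/s2.png

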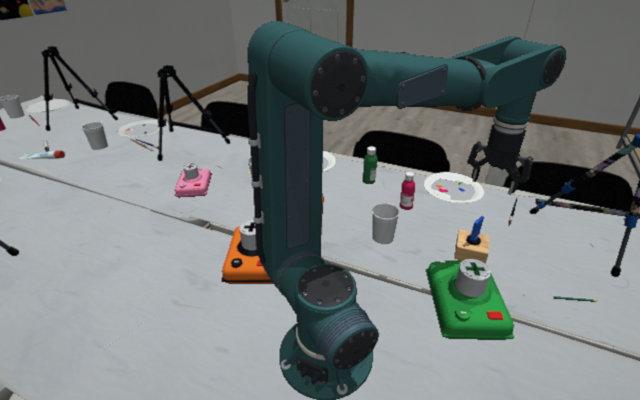

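The scene shows the gripper above the paddle at (477,230). The cup is at (384,225), the pink bottle at (407,190) and the green one at (371,164), all clear of the path. The arm now hides the hub.

```bash
python3 go.py 469.5 -252 97 -0.32;python3 go.py 469.5 -252 80 -0.32
```

```text
t 2.33 tcp [ 460.1 -261.7  231.5] yaw -0.32 tilt [-0.     -0.0004] j [-0.62  0.04  1.42 -0.    1.68  1.27] w 1.0027650549684128 F [0.1 0.5 0.7] M [ 0.02 -0.   -0.  ] g 0.0
move [ 0.23 -0.49  5.38] [ 0.00333333 -0.00166667  0.        ]
t 2.33 tcp [ 460.1 -261.7  231.5] yaw -0.32 tilt [-0.     -0.0004] j [-0.62  0.04  1.42 -0.    1.68  1.27] w 1.0027650549684128 F [0.1 0.5 0.7] M [ 0.02 -0.   -0.  ] g 0.0
move [ 0.23 -0.49  6.06] [ 0.00333333 -0.00166667  0.        ]
```

>>> move_arm(
  commands=[
    [0.23, -0.5, 0, 0, 0, 0, 1],
    [0.23, -0.5, 1.5, 0, 0, 0, 1],
    [0.23, -0.5, 3, 0, 0, 0, 1],
    [0.23, -0.5, 4.4, 0, 0, 0, 1],
    [0.23, -0.5, 5.4, 0, 0, 0, 1],
    [0.23, -0.5, 6.0, 0, 0, 0, 1],
    [0.23, -0.5, 6.0, 0, 0, 0, 1],
  ],
)

```text
time: 2.92
tcp_pos: [466.9, -249.6, 76.6]
tool_rot: [-0.002, 0.987, -0.159, -0.004]
wrist_force: [0.5, 0.3, -0.7]
width: 0.996
grip_force: 0.0
```

```bash
python3 go.py 469.5 -252 80 -0.32; python3 - <<'E'
from h import *
p=shot('scene');a=p['pixels'][150:262,420:560,::-1];cv2.imwrite('pics/c1.png',cv2.resize(a,None,fx=5,fy=5,interpolation=cv2.INTER_CUBIC))
E
```

```text
t 2.92 tcp [ 466.9 -249.6   76.6] yaw -0.32 tilt [-0.0078  0.0051] j [-0.6   0.13  1.64 -0.    1.38  1.29] w 0.9963999656587489 F [ 0.5  0.3 -0.7] M [-0.    0.02  0.03] g 0.0
move [ 0.13  0.06 -0.14] [-0.02333333  0.08666667  0.00333333]
```

View pics/c1.png

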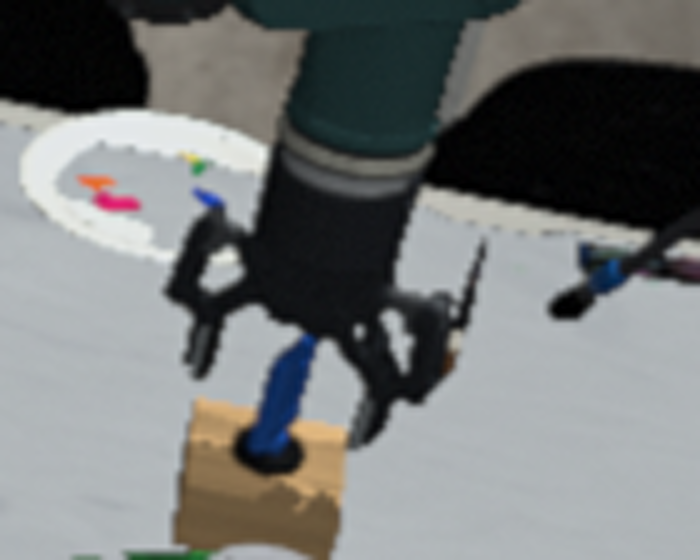

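The picture shows the open fingers on either side of the blade, which is midway between them. I'll close.

>>> move_arm(
  commands=[
    [0.1, 0, -0.1, 0, 0, 0, -1],
    [0.1, 0, -0.1, 0, 0, 0, -1],
    [0.1, 0, -0.1, 0, 0, 0, -1],
    [0.1, 0, -0.1, 0, 0, 0, -1],
    [0.1, 0, -0.1, 0, 0, 0, -1],
    [0.1, 0, -0.1, 0, 0, 0, -1],
    [0.1, 0, -0.1, 0, 0, 0, -1],
    [0.1, 0, -0.1, 0, 0, 0, -1],
  ],
  force=60,
)

```text
time: 3.63
tcp_pos: [473.0, -251.5, 84.4]
tool_rot: [0.0, 0.987, -0.158, 0.0]
wrist_force: [-0.6, 0.3, 2.7]
width: 0.108
grip_force: 58.6
```

```bash
python3 go.py 469.5 -252 80 -0.32
```

```text
t 3.63 tcp [ 473.  -251.5   84.4] yaw -0.318 tilt [ 0.0007 -0.0007] j [-0.59  0.13  1.62 -0.    1.39  1.29] w 0.10795414683626808 F [-0.6  0.3  2.7] M [ 0.01  0.05 -0.02] g 58.58049988746643
move [-0.13  0.06  0.18] [ 0.005      -0.00833333  0.02333333]
```

>>> move_arm(
  commands=[
    [0, 0, -0.8, 0, 0, 0, -1],
    [0, 0, -1.8, 0, 0, 0, -1],
    [0, 0, -3, 0, 0, 0, -1],
    [0, 0, -4.3, 0, 0, 0, -1],
    [0, 0, -5.6, 0, 0, 0, -1],
    [0, 0, -6.4, 0, 0, 0, -1],
    [0, 0, -6.8, 0, 0, 0, -1],
    [0, 0, -6.8, 0, 0, 0, -1],
  ],
)

```text
time: 4.3
tcp_pos: [473.6, -251.8, 256.5]
tool_rot: [0.001, 0.987, -0.158, 0.002]
wrist_force: [0.2, 1.2, -0.7]
width: 0.106
grip_force: 59.0
```

```bash
python3 go.py 200 500 260 0.5; python3 - <<'E'
from h import *
p=shot('scene','s3.png')
X=sensors.get_state()['tcp_pos'];print(uv(p,[X+[0,0,12.6],X-[0,0,68.4]]))
W=cloud(p);u,v=uv(p,[X-[0,0,50]])[0].astype(int)
a=p['pixels'][v-45:v+35,u-50:u+50,::-1];cv2.imwrite('pics/c2.png',cv2.resize(a,None,fx=6,fy=6,interpolation=cv2.INTER_CUBIC));print(u,v)
E
```

```text
t 4.3 tcp [ 473.6 -251.8  256.5] yaw -0.318 tilt [ 0.0042 -0.0028] j [-0.59  0.05  1.36 -0.    1.73  1.29] w 0.10614183682560872 F [ 0.2  1.2 -0.7] M [-0.   -0.01  0.  ] g 58.985801339149475
move [-19.79 -25.15  -0.27] [ 0.03166667 -0.03833333 -7.80666667]
[[490.53145196 175.46633183]
 [483.36870656 201.5455817 ]]
484 195
```

View pics/c2.png

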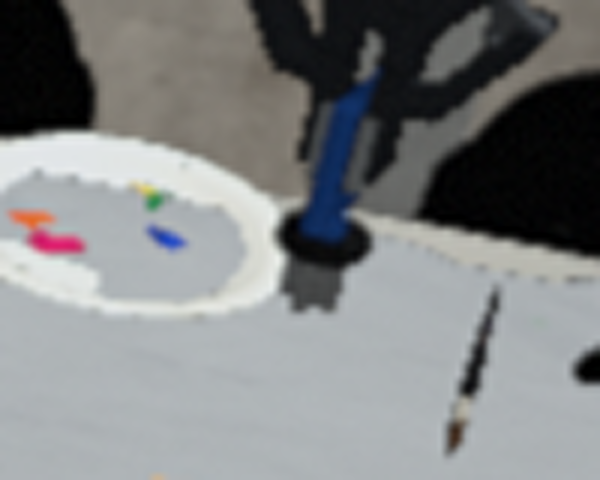

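The paddle hangs upright in the fingers, with its collar near (488,189). I'll move it to a clear view over the plain table and measure its offset from the tool axis by a half turn, which cancels the camera bias.

>>> move_arm(
  commands=[
    [-3.3, 1.9, 2.2, 0, 0, 0, -1],
    [-3.3, 1.9, 2.2, 0, 0, 0, -1],
    [-3.3, 1.9, 2.2, 0, 0, 0, -1],
    [-3.3, 1.9, 2.2, 0, 0, 0, -1],
    [-3.3, 1.9, 2.2, 0, 0, 0, -1],
    [-3.3, 1.9, 2.2, 0, 0, 0, -1],
  ],
)

```text
time: 4.85
tcp_pos: [379.6, -270.4, 197.7]
tool_rot: [-0.001, 0.987, -0.158, -0.001]
wrist_force: [-0.4, -0.3, -0.6]
width: 0.107
grip_force: 58.9
```

```bash
cat > pf.py <<'E'
from h import *
from scipy.spatial.transform import Rotation as Ro
import sys
def look(name):
    for _ in range(2): p=shot('scene',name)
    s=sensors.get_state();w,a,b,c=s['tool_rot'];R=Ro.from_quat([a,b,c,w]).as_matrix()
    X=s['tcp_pos'];yaw=np.arctan2(R[1,0],R[0,0]);g=p['pixels'].mean(2)
    u,v=uv(p,[X-[0,0,45]])[0].astype(int);box=(u-25,v-25,u+25,v+25)
    G=g[box[1]:box[3],box[0]:box[2]]
    Rz=rz(yaw)
    def model(s):
        o=X+[s[0],s[1],12.6+s[2]]
        col=fill(p,[np.vstack([disc(20,-39),disc(20,-47)])+o],box)
        st=np.clip(sum(fill(p,[q@Rz.T+o],box) for q in(boxp(26,6,-77,-47),boxp(6,26,-77,-47),boxp(7,7,-81,-77))),0,1)
        st=np.clip(st-col,0,1)
        return col,st,o
    o0=X+[0,0,12.6]
    ex=np.maximum(fill(p,[boxp(56,20,-38,80)@Rz.T+o0],box),fill(p,[np.vstack([disc(12,-39),disc(12,-30)])+o0],box))>.02
    wz=(fill(p,[np.vstack([disc(29,-37),disc(29,-49),disc(22,-86)])+o0],box)>.5)&~ex
    def f(s):
        col,st,o=model(s);A=np.stack([col,st,1-col-st],-1)[wz];k=np.linalg.lstsq(A,G[wz],rcond=None)[0]
        return np.mean((A@k-G[wz])**2)
    r=best(f,[[0,0,0],[3,3,0],[-3,-3,0]],[4,4,3])
    q=uv(p,[X+[r.x[0],r.x[1],12.6+r.x[2]-43],X+[0,0,12.6-43]])
    print(name,'yaw',yaw.round(3),'tcp',X.round(1),'fit',r.x.round(2),round(r.fun,1),wz.sum(),'pix',q.round(2).tolist())
    # 2-dof with z fixed
    r2=best(lambda s:f([s[0],s[1],0]),[[0,0]],[4,4]);print(' z fixed',r2.x.round(2),round(r2.fun,1))
    a=p['pixels'][v-40:v+40,u-50:u+50,::-1];cv2.imwrite('pics/z_'+name,cv2.resize(a,None,fx=6,fy=6,interpolation=cv2.INTER_CUBIC))
look(sys.argv[1])
E
python3 pf.py y1.png; python3 go.py 380 -270 200 2.8
```

```text
y1.png yaw -0.317 tcp [ 380.6 -270.7  199.1] fit [ 1.06 -0.34 -0.88] 694.3 396 pix [[486.59, 227.99], [486.49, 227.92]]
 z fixed [-0.09 -0.29] 700.9
t 4.95 tcp [ 380.6 -270.7  199.1] yaw -0.317 tilt [ 0.0008 -0.0003] j [-0.74 -0.09  1.61  0.    1.62  1.15] w 0.10984199995608945 F [ 0.7 -0.1 -0.2] M [ 0.01 -0.03  0.01] g 58.914647698402405
move [-0.03 -0.02 -0.04] [ 1.33333333e-02  0.00000000e+00 -2.97633333e+01]
```

>>> move_arm(
  commands=[
    [1, 3, 0, 0, 0, 0, -1],
    [1, 3, 0, 0, 0, 0, -1],
    [1, 3, 0, 0, 0, 0, -1],
    [1, 3, 0, 0, 0, 0, -1],
  ],
)

```text
time: 5.28
tcp_pos: [380.7, -351.1, 198.7]
tool_rot: [-0.0, 0.987, -0.159, 0.0]
wrist_force: [-0.1, 0.2, -0.4]
width: 0.108
grip_force: 59.3
```

```bash
python3 pf.py y2.png
```

```text
y2.png yaw -0.317 tcp [ 380.6 -349.3  199. ] fit [ 57.46 -10.38 -41.09] 76.8 449 pix [[520.92, 236.5], [520.6, 236.14]]
 z fixed [ 0.18 -1.03] 258.5
```

View pics/z_y2.png

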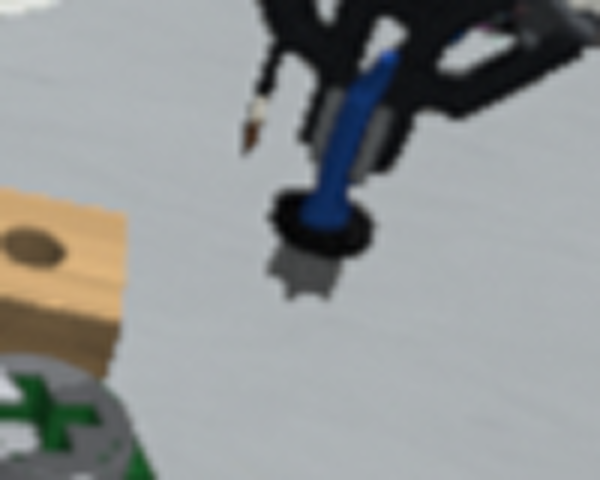

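The paddle shows clearly against the plain table, collar at (520,236) with stem below. I'll save this view, turn half a turn, and fit both jointly for offset and tilt in the blade plane.

```bash
cat > sv.py <<'E'
from h import *
import sys,pickle
shot('scene');p=shot('scene',sys.argv[1]+'.png');pickle.dump((p,sensors.get_state()),open(sys.argv[1]+'.pkl','wb'))
E
cat > jf.py <<'E'
from h import *
from scipy.spatial.transform import Rotation as Ro
import sys,pickle
V=[]
for n in sys.argv[1:]:
    p,s=pickle.load(open(n+'.pkl','rb'));w,a,b,c=s['tool_rot'];R=Ro.from_quat([a,b,c,w]).as_matrix()
    X=s['tcp_pos'];yaw=np.arctan2(R[1,0],R[0,0]);u,v=uv(p,[X-[0,0,45]])[0].astype(int);box=(u-25,v-25,u+25,v+25)
    G=p['pixels'].mean(2)[box[1]:box[3],box[0]:box[2]];Rz=rz(yaw);o0=X+[0,0,12.6]
    ex=np.maximum(fill(p,[boxp(56,20,-38,80)@Rz.T+o0],box),fill(p,[np.vstack([disc(12,-39),disc(12,-30)])+o0],box))>.02
    wz=(fill(p,[np.vstack([disc(32,-37),disc(32,-49),disc(24,-90)])+o0],box)>.5)&~ex
    V.append((p,X,Rz,box,G,wz))
def f(s,per=False):
    dx,dz,t,bu,bv=s;e=[]
    Ty=np.array([[np.cos(t),0,np.sin(t)],[0,1,0],[-np.sin(t),0,np.cos(t)]])
    for p,X,Rz,box,G,wz in V:
        P=dict(p);P['cx']=p['cx']+bu;P['cy']=p['cy']+bv
        tr=lambda q:(q@Ty.T+[dx,0,dz+12.6])@Rz.T+X
        col=fill(P,[tr(np.vstack([disc(20,-39),disc(20,-47)]))],box)
        st=np.maximum.reduce([fill(P,[tr(q)],box) for q in(boxp(26,6,-77,-47),boxp(6,26,-77,-47),boxp(7,7,-81,-77))])
        st=np.clip(st-col,0,1);A=np.stack([col,st,1-col-st],-1)[wz];k=np.linalg.lstsq(A,G[wz],rcond=None)[0]
        e.append(np.mean((A@k-G[wz])**2))
    return e if per else np.mean(e)
r=best(f,[[0,0,0,0,0],[0,0,.1,0,0],[0,0,-.1,0,0]],[3,3,.06,.6,.6])
print('dx dz tilt bu bv',r.x.round(3),np.round(f(r.x,True),1),'no tilt',best(lambda s:f([s[0],s[1],0,s[2],s[3]]),[[0,0,0,0]],[3,3,.6,.6]).fun)
E
python3 sv.py v1;python3 jf.py v1; python3 go.py 380.6 -350 199 2.8
```

```text
dx dz tilt bu bv [ 3.028 -2.731 -0.07  -0.521  0.564] [216.7] no tilt 226.41730626264095
t 5.48 tcp [ 380.5 -348.8  199.2] yaw -0.316 tilt [ 0.0005 -0.0001] j [-0.85  0.02  1.5   0.    1.62  1.03] w 0.1055580262418744 F [ 0.1  0.2 -1. ] M [-0.    0.01  0.  ] g 59.29008722305298
move [0.02 0.04 0.01] [ 6.66666667e-03 -1.66666667e-03 -2.97566667e+01]
```

>>> move_arm(
  commands=[
    [0, 0, 0, 0, 0, -14.9, -1],
    [0, 0, 0, 0, 0, -14.9, -1],
    [0, 0, 0, 0, 0, -14.9, -1],
    [0, 0, 0, 0, 0, -14.9, -1],
    [0, 0, 0, 0, 0, -14.9, -1],
    [0, 0, 0, 0, 0, -14.9, -1],
    [0, 0, 0, 0, 0, -14.9, -1],
    [0, 0, 0, 0, 0, -14.9, -1],
  ],
)

```text
time: 6.15
tcp_pos: [380.3, -348.6, 199.4]
tool_rot: [0.0, 0.941, 0.338, 0.0]
wrist_force: [-0.5, -0.1, -0.6]
width: 0.109
grip_force: 59.3
```

>>> move_arm(
  commands=[
    [0, 0, 0, 0, 0, -14.9, -1],
    [0, 0, 0, 0, 0, -14.9, -1],
    [0, 0, 0, 0, 0, -14.9, -1],
    [0, 0, 0, 0, 0, -14.9, -1],
    [0, 0, 0, 0, 0, -14.9, -1],
    [0, 0, 0, 0, 0, -14.9, -1],
    [0, 0, 0, 0, 0, -14.9, -1],
    [0, 0, 0, 0, 0, -14.9, -1],
  ],
)

```text
time: 6.82
tcp_pos: [380.3, -348.6, 199.4]
tool_rot: [0.0, 0.664, 0.748, 0.0]
wrist_force: [-0.1, 0.6, -1.5]
width: 0.114
grip_force: 59.3
```

```bash
python3 go.py 380.6 -350 199 2.8
```

```text
t 6.82 tcp [ 380.3 -348.6  199.4] yaw 1.69 tilt [ 0.0007 -0.0006] j [-0.85  0.02  1.51  0.    1.62 -0.97] w 0.11372797529085511 F [-0.1  0.6 -1.5] M [-0.05 -0.02 -0.  ] g 59.307573437690735
move [-0.06  0.01  0.01] [ 1.66666667e-03  8.33333333e-03 -1.05983333e+01]
```

```bash
python3 sv.py v2
```

>>> move_arm(
  commands=[
    [0, 0, 0, 0, 0, -10.6, -1],
    [0, 0, 0, 0, 0, -10.6, -1],
    [0, 0, 0, 0, 0, -10.6, -1],
    [0, 0, 0, 0, 0, -10.6, -1],
    [0, 0, 0, 0, 0, -10.6, -1],
    [0, 0, 0, 0, 0, -10.6, -1],
    [0, 0, 0, 0, 0, -10.6, -1],
    [0, 0, 0, 0, 0, -10.6, -1],
  ],
)

```text
time: 7.58
tcp_pos: [380.1, -349.0, 199.2]
tool_rot: [0.0, 0.226, 0.974, -0.0]
wrist_force: [0.1, 0.1, -0.9]
width: 0.111
grip_force: 59.3
```

>>> move_arm(
  commands=[
    [0, 0, 0, 0, 0, -1.1, -1],
    [0, 0, 0, 0, 0, -1.1, -1],
  ],
)

```text
time: 7.75
tcp_pos: [380.1, -349.1, 199.2]
tool_rot: [0.0, 0.171, 0.985, -0.0]
wrist_force: [-0.3, 0.2, -0.5]
width: 0.108
grip_force: 59.3
```

```bash
python3 sv.py v3; for a in v1 v2 v3 "v1 v3" "v1 v2 v3"; do python3 jf.py $a; done; python3 - <<'E'
import pickle,numpy as np,cv2
from h import *
o=[]
for n in('v1','v2','v3'):
    p,s=pickle.load(open(n+'.pkl','rb'));u,v=uv(p,[s['tcp_pos']-[0,0,30]])[0].astype(int)
    o.append(cv2.resize(p['pixels'][v-25:v+30,u-20:u+20,::-1],None,fx=6,fy=6,interpolation=0))
    print(uv(p,[s['tcp_pos']-[0,0,26.4],s['tcp_pos']-[0,0,68.4]])-[u-20,v-25])
cv2.imwrite('pics/v123.png',np.hstack(o))
E
```

```text
dx dz tilt bu bv [ 3.028 -2.731 -0.07  -0.521  0.564] [216.7] no tilt 226.41730626264095
dx dz tilt bu bv [ 1.494  1.88  -0.014  0.217  0.437] [119.3] no tilt 128.34320636535608
dx dz tilt bu bv [-9.350e-01 -2.257e+00 -1.000e-03 -1.050e-01  1.370e-01] [214.] no tilt 232.12292306447057
dx dz tilt bu bv [ 2.464 -0.032  0.018  0.017  0.402] [231.1 224.6] no tilt 227.69766444311102
dx dz tilt bu bv [ 1.291 -0.056 -0.006  0.064  0.175] [227.6 148.7 237.8] no tilt 205.00544889543298
[[20.84918755 24.78580403]
 [16.09673795 37.90185094]]
[[20.83672465 24.77716707]
 [16.0834178  37.89664194]]
[[21.03615801 23.95020485]
 [16.27705458 37.06781919]]
```

View pics/v123.png

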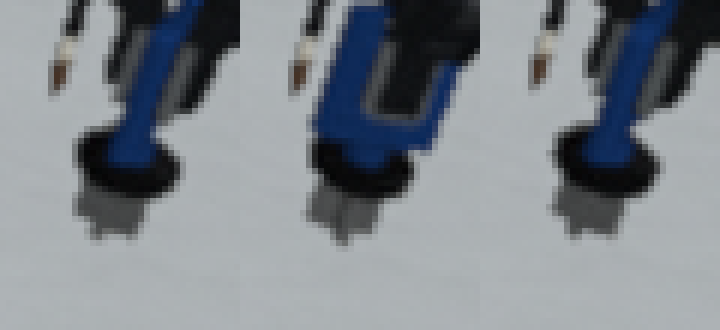

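Views 1 and 3 (half a turn apart) look almost the same. In view 2 the collar sits about 1 px left. I'll quantify the per-view shifts, adding blur to the model.

```bash
sed -e "s/^r=best.*//;s/^print.*//" -e "s/per=False):/per=False,Z=0):/" jf.py > jf2.py; sed -i "s/st=np.clip(st-col,0,1);A=/st=np.clip(st-col,0,1);col,st=[cv2.GaussianBlur(q,(0,0),BL) if BL else q for q in(col,st)];A=/" jf2.py
cat >> jf2.py <<'E'
for BL in(0,.6,.9):
    a=V;s=[]
    for v in a:
        V=[v];r=best(lambda s:f([0,s[2],0,s[0],s[1]]),[[0,0,0],[.5,.5,-2]],[.6,.6,2]);s.append((r.x.round(2),round(r.fun)))
    V=a;r=best(lambda s:f([s[0],s[1],0,s[2],s[3]]),[[0,0,0,0],[2,0,0,0]],[3,3,.6,.6]);print(BL,s,r.x.round(2),r.fun)
E
python3 jf2.py v1 v2 v3; python3 go.py 458.5 280 260 2.71
```

```text
0 [(array([0.13, 0.18, 0.44]), 231), (array([-0.82,  0.38,  2.32]), 125), (array([-0.22,  0.54, -0.45]), 229)] [ 1.8  -0.75  0.12 -0.08] 205.00544889543298
0.6 [(array([0.25, 0.19, 0.48]), 170), (array([-0.69,  0.08,  1.26]), 74), (array([-0.11,  0.44, -0.5 ]), 167)] [ 1.6  -0.67  0.15 -0.05] 146.26650979760714
0.9 [(array([0.3 , 0.06, 0.08]), 170), (array([-0.83,  0.45,  2.43]), 84), (array([-0.02,  0.12, -1.52]), 168)] [ 1.78 -0.96  0.23 -0.14] 150.29362003150007
t 7.85 tcp [ 380.1 -349.3  199.1] yaw 2.793 tilt [ 0.0004 -0.0004] j [-0.85  0.02  1.5   0.    1.62 -2.08] w 0.1089061259525751 F [-0.1 -0.1 -0.6] M [-0.03  0.01 -0.04] g 59.30068910121918
move [ 5.64 24.73 -2.44] [-0.00166667  0.005       0.79666667]
```

```bash
python3 - <<'E'
from h import *
import pickle
p,_=pickle.load(open('v3.pkl','rb'));p=dict(p)
fs=['scene0.png','s1.png'];p['pixels']=np.mean([cv2.imread('pics/'+f)[...,::-1].astype(float) for f in fs],0)
box=(285,173,325,217);g=p['pixels'].mean(2)[box[1]:box[3],box[0]:box[2]]
for BL in(0,.6,.9):
  def f(s):
    o=[s[0],s[1],95];m=fill(p,[disc(24,0)+o],box)
    c=np.maximum.reduce([fill(p,[boxp(a,b,0,0)@rz(s[2]).T+o],box) for a,b in((30,9),(9,30))])
    sd=np.clip(fill(p,[np.vstack([disc(24,0),disc(24,-40)])+o],box)-m,0,1);w=fill(p,[np.vstack([disc(28,0),disc(26,-12)])+o],box)>.05
    L=[m-c,c,sd,1-m-sd]
    if BL:L=[cv2.GaussianBlur(q,(0,0),BL) for q in L]
    A=np.stack(L,-1)[w];k=np.linalg.lstsq(A,g[w],rcond=None)[0];return np.mean((A@k-g[w])**2)
  r=best(f,[[458,280,w] for w in np.arange(0,1.5,.26)],[4,4,.12])
  print(BL,r.x.round(3),round(r.fun,1),[round(f([r.x[0],r.x[1],r.x[2]+d])) for d in(-.2,-.1,-.05,.05,.1,.2)])
E
```

```text
0 [458.842 280.604   1.212] 311.8 [382, 328, 318, 336, 351, 428]
0.6 [458.83  280.704   1.213] 211.8 [261, 224, 220, 235, 250, 306]
0.9 [458.98  280.78    1.208] 215.8 [243, 224, 223, 235, 240, 286]
```

>>> move_arm(
  commands=[
    [0, 0, -1.6, 0, 0, 0, -1],
    [1, 4, -2.4, 0, 0, 0.4, -1],
    [5.6, 24.7, -2.4, 0, 0, 0.4, -1],
    [5.6, 24.7, -2.4, 0, 0, 0.4, -1],
    [5.6, 24.7, -2.4, 0, 0, 0.4, -1],
    [5.6, 24.7, -2.4, 0, 0, 0.4, -1],
    [5.6, 24.7, -2.4, 0, 0, 0.4, -1],
    [5.6, 24.7, -2.4, 0, 0, 0.4, -1],
  ],
)

```text
time: 8.52
tcp_pos: [414.2, -58.9, 252.3]
tool_rot: [0.001, 0.194, 0.981, -0.0]
wrist_force: [1.1, -0.3, -1.7]
width: 0.107
grip_force: 59.4
```

```bash
python3 -c "from h import *;shot('scene')"; python3 go.py 460.7 280.2 260 2.75
```

```text
t 8.57 tcp [414.8 -50.8 252.7] yaw 2.762 tilt [0.0028 0.0079] j [-0.26 -0.22  1.61  0.01  1.74 -1.45] w 0.10881762431541762 F [ 0.1  5.2 -1. ] M [ 0.26  0.06 -0.03] g 59.47979986667633
move [ 3.2  12.98 -0.18] [ 0.08       -0.00333333  0.115     ]
```

>>> move_arm(
  commands=[
    [3.2, 13, -0.2, 0, 0, 0, -1],
    [3.2, 13, -0.2, 0, 0, 0, -1],
    [3.2, 13, -0.2, 0, 0, 0, -1],
    [3.2, 13, -0.2, 0, 0, 0, -1],
    [3.2, 13, -0.2, 0, 0, 0, -1],
    [3.2, 13, -0.2, 0, 0, 0, -1],
    [3.2, 13, -0.2, 0, 0, 0, -1],
    [3.2, 13, -0.2, 0, 0, 0, -1],
  ],
)

```text
time: 9.23
tcp_pos: [462.3, 271.0, 257.0]
tool_rot: [0.0, 0.193, 0.981, 0.0]
wrist_force: [1.5, -1.4, -1.6]
width: 0.11
grip_force: 59.5
```

```bash
python3 -c "
from h import *
for i in range(3):shot('scene','t1.png')"; python3 go.py 460.7 280.2 175 2.75
```

```text
t 9.38 tcp [462.1 271.3 255.8] yaw 2.758 tilt [-0.0017 -0.0006] j [ 0.43  0.05  1.36  0.    1.73 -0.76] w 0.10923547314397751 F [-0.2 -0.7 -1.4] M [-0.04 -0.02 -0.07] g 59.53822731971741
move [0.18 0.31 3.23] [-0.01166667 -0.01166667  0.07166667]
```

>>> move_arm(
  commands=[
    [0.18, 0.33, 0, 0, 0, 0.1, -1],
    [0.18, 0.33, 1, 0, 0, 0.1, -1],
    [0.18, 0.33, 2, 0, 0, 0.1, -1],
    [0.18, 0.33, 2.8, 0, 0, 0.1, -1],
    [0.18, 0.33, 3.2, 0, 0, 0.1, -1],
    [0.18, 0.33, 3.2, 0, 0, 0.1, -1],
    [0.18, 0.33, 3.2, 0, 0, 0.1, -1],
  ],
)

```text
time: 9.97
tcp_pos: [461.6, 277.4, 177.1]
tool_rot: [-0.0, 0.198, 0.98, -0.0]
wrist_force: [1.0, 0.0, 0.1]
width: 0.107
grip_force: 59.6
```

```bash
python3 -c "
from h import *
for i in range(2):shot('scene','t2.png')"; python3 go.py 460.7 280.2 160 2.75; python3 - <<'E'
from h import *
p=shot('scene')
a=p['pixels'][120:240,230:390,::-1];cv2.imwrite('pics/c3.png',cv2.resize(a,None,fx=5,fy=5,interpolation=cv2.INTER_CUBIC))
E
```

```text
t 10.07 tcp [462.5 278.2 178.9] yaw 2.744 tilt [0.0032 0.0013] j [ 0.44  0.08  1.48 -0.    1.58 -0.74] w 0.1082720226289013 F [ 0.1 -0.2 -0.5] M [-0.   -0.02 -0.07] g 59.64786350727081
move [0.1  0.05 0.75] [ 0.02333333  0.02333333 -0.05833333]
```

View pics/c3.png

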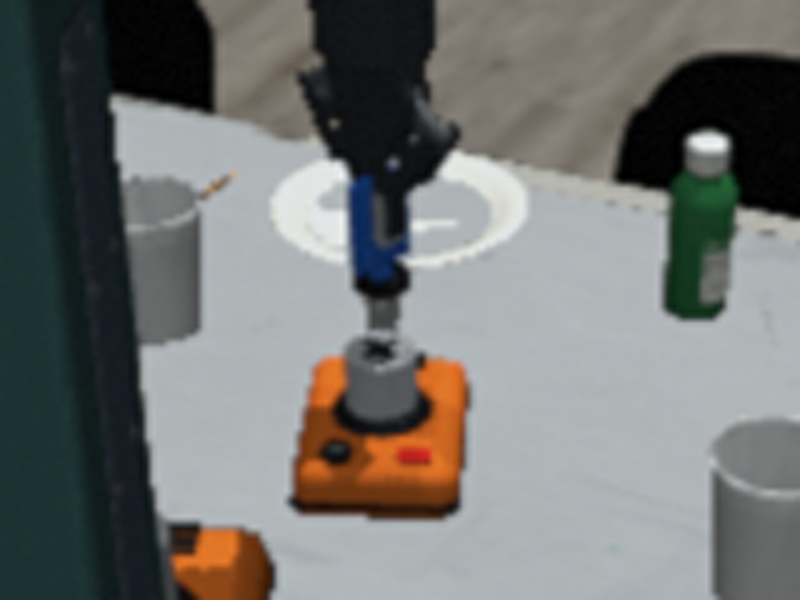

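The arm leaves the view clear. The stem hangs just above the hub, which is at about (306,191), and looks well aligned. I'll measure hub and paddle from this same camera pose.

```bash
python3 sv.py v4; sed -i 's/o0=X+\[0,0,12.6\]/o0=X+[0,0,12.6]/' jf2.py
python3 - <<'E'
from h import *
import pickle
p,s=pickle.load(open('v4.pkl','rb'));X=s['tcp_pos'];print(X)
w,a,b,c=s['tool_rot']
from scipy.spatial.transform import Rotation as Ro
R=Ro.from_quat([a,b,c,w]).as_matrix();yaw=np.arctan2(R[1,0],R[0,0]);tx=np.array([np.cos(yaw),np.sin(yaw),0])
img=p['pixels'].astype(float)
# joint: window around collar..hub top ; layers: collar, stem, hubface, cross, hubside, bg ; paddle drawn in front
box=(285,165,330,217);g=img[box[1]:box[3],box[0]:box[2]]
def lay(s):
    P=X+[s[0],s[1],12+s[2]];o=[s[3],s[4],95]
    col=fill(p,[np.vstack([disc(20,-39),disc(20,-47)])+P],box);Rz=rz(yaw)
    st=np.maximum.reduce([fill(p,[q@Rz.T+P],box) for q in(boxp(26,6,-77,-47),boxp(6,26,-77,-47),boxp(8,8,-81,-77))])*(1-col)
    bl=np.maximum(fill(p,[boxp(46,10,-32,32)@Rz.T+P],box),fill(p,[np.vstack([disc(8,-32),disc(8,-39)])+P],box))
    col=col*(1-bl);f=(1-col)*(1-st)*(1-bl)
    m=fill(p,[disc(24,0)+o],box);c=np.maximum.reduce([fill(p,[boxp(a,b,0,0)@rz(s[5]).T+o],box) for a,b in((30,9),(9,30))])
    sd=np.clip(fill(p,[np.vstack([disc(24,0),disc(24,-40)])+o],box)-m,0,1)
    w=(fill(p,[np.vstack([disc(26,-41),disc(26,-49)])+X+[0,0,12],np.vstack([disc(17,-47),disc(17,-90)])+X+[0,0,12],np.vstack([disc(28,0),disc(26,-12)])+[458.8,280.6,95]],box)>.05)&(fill(p,[boxp(70,70,-38,60)@Rz.T+X+[0,0,12]],box)<.02)
    L=[col,st,(m-c)*f,c*f,sd*f,(1-m-sd)*f,bl]
    return [cv2.GaussianBlur(q,(0,0),.6) for q in L],w
def f(s):
    L,w=lay(s);A=np.stack(L,-1)[w];k=np.linalg.lstsq(A,g[w],rcond=None)[0];return np.mean((A@k-g[w])**2)
r=best(f,[[2*tx[0],2*tx[1],0,458.8,280.6,q] for q in(.95,1.1,1.2,1.35)],[3,3,2,3,3,.12])
x=r.x;print('fit',x.round(2),round(r.fun,1))
# shared height constraint: z fixed
r2=best(lambda s:f([s[0],s[1],0,s[2],s[3],s[4]]),[[2*tx[0],2*tx[1],458.8,280.6,1.18]],[3,3,3,3,.12]);y=r2.x;print('z fixed',y.round(2),round(r2.fun,1))
print('paddle axis minus hub',(X[:2]+x[:2]-x[3:5]).round(2),(X[:2]+y[:2]-y[2:4]).round(2),'using dx=2:',(X+2*tx)[:2]-y[2:4], 'yaw',yaw-np.pi/2)
E
```

```text
[462.30429238 278.45663306 178.63206941]
fit [1.7700e+00 2.6000e-01 9.7000e-01 4.5673e+02 2.7944e+02 1.1400e+00] 431.7
z fixed [  1.98   0.67 457.02 279.11   1.17] 437.1
paddle axis minus hub [ 7.34 -0.72] [7.26 0.02] using dx=2: [3.44003757 0.11987126] yaw 1.1739855790675162
```

>>> move_arm(
  commands=[
    [0.08, -0.03, 0, 0, 0, 0, -1],
    [0.08, -0.03, 0.4, 0, 0, 0, -1],
    [0.08, -0.03, 0.6, 0, 0, 0, -1],
    [0.08, -0.03, 0.75, 0, 0, 0, -1],
    [0.08, -0.03, 0.85, 0, 0, 0, -1],
    [0.08, -0.03, 0.9, 0, 0, 0, -1],
  ],
)

```text
time: 10.72
tcp_pos: [459.5, 278.4, 158.8]
tool_rot: [0.001, 0.197, 0.98, 0.001]
wrist_force: [-7.0, -3.4, 21.5]
width: 0.108
grip_force: 62.7
```

```bash
python3 go.py 460 278.4 130 2.744;python3 -c "from h import *;shot('scene')"; python3 go.py 460 278.4 130 2.744
```

```text
t 10.72 tcp [459.5 278.4 158.8] yaw 2.745 tilt [0.0026 0.0009] j [ 0.44  0.08  1.52 -0.    1.54 -0.74] w 0.10774135630384439 F [-7.  -3.4 21.5] M [-0.87  1.6  -0.03] g 62.73005247116089
move [-0.02  0.    1.15] [0.01666667 0.02       0.01166667]
t 10.77 tcp [459.4 278.4 158.9] yaw 2.745 tilt [0.0026 0.001 ] j [ 0.44  0.08  1.52 -0.    1.54 -0.74] w 0.10748174532471239 F [-6.1 -2.4 16.6] M [-0.74  1.34 -0.01] g 62.34526991844177
move [-0.02  0.    1.16] [0.01833333 0.02       0.01333333]
```

>>> move_arm(
  commands=[
    [0.02, -0.02, 0.02, 0, 0, 0, -1],
    [0.04, -0.04, 0.04, 0, 0, 0, -1],
    [0.06, -0.06, 0.06, 0, 0, 0, -1],
    [0.06, -0.06, 0.08, 0, 0, 0, -1],
  ],
)

```text
time: 11.1
tcp_pos: [459.0, 278.2, 158.8]
tool_rot: [0.003, 0.197, 0.98, 0.002]
wrist_force: [-4.1, -2.2, 22.9]
width: 0.107
grip_force: 63.0
```

```bash
python3 go.py 460 278.4 130 2.744
```

```text
t 11.1 tcp [459.  278.2 158.8] yaw 2.745 tilt [0.0076 0.0031] j [ 0.44  0.08  1.53 -0.    1.53 -0.73] w 0.10651327850858011 F [-4.1 -2.2 22.9] M [-0.65  1.14 -0.03] g 62.991989850997925
move [-0.03  0.01  1.15] [0.055      0.055      0.01166667]
```

>>> move_arm(
  commands=[
    [-0.02, 0.02, 0, 0, 0, 0.5, -1],
    [-0.02, 0.02, 0, 0, 0, 1, -1],
    [-0.02, 0.02, 0, 0, 0, 1.4, -1],
    [-0.02, 0.02, 0, 0, 0, 1.4, -1],
  ],
)

```text
time: 11.43
tcp_pos: [460.2, 278.9, 158.3]
tool_rot: [0.004, 0.269, 0.963, 0.003]
wrist_force: [-2.6, -0.4, 19.0]
width: 0.106
grip_force: 62.4
```

```bash
python3 go.py 460 278.4 130 2.744
```

```text
t 11.43 tcp [460.2 278.9 158.3] yaw 2.598 tilt [0.0088 0.004 ] j [ 0.44  0.08  1.52 -0.    1.53 -0.59] w 0.10638774625999663 F [-2.6 -0.4 19. ] M [-0.3   0.47  0.02] g 62.447590827941895
move [ 0.   -0.03  1.13] [ 0.07166667  0.05833333 -1.39833333]
```

>>> move_arm(
  commands=[
    [0, 0, 0, 0, 0, -0.8, -1],
    [0, 0, 0, 0, 0, -1.6, -1],
    [0, 0, 0, 0, 0, -2.2, -1],
    [0, 0, 0, 0, 0, -2.8, -1],
    [0, 0, 0, 0, 0, -2.8, -1],
  ],
)

```text
time: 11.85
tcp_pos: [460.0, 279.7, 154.0]
tool_rot: [0.003, 0.124, 0.992, 0.003]
wrist_force: [3.2, 4.6, 2.7]
width: 0.105
grip_force: 60.1
```

```bash
python3 go.py 460 278.4 130 2.744
```

```text
t 11.85 tcp [460.  279.7 154. ] yaw 2.893 tilt [0.0063 0.0051] j [ 0.44  0.08  1.53  0.    1.52 -0.88] w 0.10522886767014077 F [3.2 4.6 2.7] M [ 1.1  -0.83 -0.07] g 60.146411061286926
move [-0.01 -0.06  0.96] [0.065      0.04166667 1.42166667]
```

>>> move_arm(
  commands=[
    [0, 0.02, 0.2, 0.06, 0.04, 0.3, -1],
    [0, 0.02, 0.4, 0.06, 0.04, 0.3, -1],
    [0, 0.02, 0.55, 0.06, 0.04, 0.3, -1],
    [0, 0.02, 0.55, 0.06, 0.04, 0.3, -1],
  ],
)

```text
time: 12.18
tcp_pos: [460.0, 279.9, 139.0]
tool_rot: [-0.0, 0.14, 0.99, -0.0]
wrist_force: [5.2, 4.8, 0.5]
width: 0.107
grip_force: 59.8
```

```bash
python3 go.py 460 279 128 2.85
```

```text
t 12.18 tcp [460.  279.9 139. ] yaw 2.86 tilt [-0.0006 -0.0009] j [ 0.44  0.1   1.54 -0.    1.5  -0.85] w 0.10725802403944833 F [5.2 4.8 0.5] M [ 1.18 -1.16 -0.17] g 59.84632909297943
move [-0.01 -0.03  0.44] [-0.01       -0.00333333  0.09333333]
```

>>> move_arm(
  commands=[
    [-0.02, 0.03, 0.15, 0, 0, 0.3, -1],
    [-0.02, 0.03, 0.3, 0, 0, 0.3, -1],
    [-0.02, 0.03, 0.4, 0, 0, 0.3, -1],
    [-0.02, 0.03, 0.45, 0, 0, 0.3, -1],
    [-0.02, 0.03, 0.5, 0, 0, 0.3, -1],
    [-0.02, 0.03, 0.5, 0, 0, 0.3, -1],
  ],
  force=90,
)

```text
time: 12.68
tcp_pos: [460.3, 279.9, 129.4]
tool_rot: [-0.0, 0.156, 0.988, -0.001]
wrist_force: [0.5, 2.1, 10.9]
width: 0.105
grip_force: 90.0
```

```bash
python3 go.py 460 279 128 2.83
```

```text
t 12.68 tcp [460.3 279.9 129.4] yaw 2.829 tilt [-0.0005 -0.0017] j [ 0.44  0.11  1.55 -0.    1.48 -0.82] w 0.10521648102787391 F [ 0.5  2.1 10.9] M [0.46 0.02 0.04] g 90.02562046051025
move [-0.   -0.04  0.06] [-0.01666667  0.         -0.01333333]
```

>>> move_arm(
  commands=[
    [0, 0, 0.06, 0, 0, 0, -1],
    [0, 0, 0.12, 0, 0, 0, -1],
    [0, 0, 0.16, 0, 0, 0, -1],
    [0, 0, 0.16, 0, 0, 0, -1],
    [0, 0, 0.16, 0, 0, 0, -1],
  ],
)

```text
time: 13.1
tcp_pos: [460.5, 280.0, 129.3]
tool_rot: [0.001, 0.156, 0.988, -0.0]
wrist_force: [-5.8, -1.7, 26.0]
width: 0.104
grip_force: 92.2
```

```bash
python3 go.py 460 279 128 2.83
```

```text
t 13.1 tcp [460.5 280.  129.3] yaw 2.829 tilt [ 0.0016 -0.0009] j [ 0.44  0.1   1.56 -0.    1.48 -0.82] w 0.10413193022239571 F [-5.8 -1.7 26. ] M [-0.1   1.1  -0.02] g 92.18090415000916
move [ 0.01 -0.04  0.05] [-0.00333333  0.01666667 -0.01166667]
```

```bash
python3 - <<'E'
from h import *
for i in range(4): p=shot('scene','end.png')
s=sensors.get_state();print(s['tcp_pos'],s['wrist_force'],s['grip_force'])
W=cloud(p);u,v=uv(p,[[458.5,280,103]])[0].astype(int);print(u,v,p['pixels'][v-2:v+12,u].tolist())
if 15<s['wrist_force'][2]<60 and s['tcp_pos'][2]<130.5: print(order.hand_in())
E
```

```text
[460.466465   279.98617639 129.31301641] [-4.76022422 -0.65508302 25.93764309] 92.17960953712463
305 187 [[15, 39, 80], [14, 38, 79], [13, 40, 83], [17, 42, 87], [10, 27, 56], [11, 13, 19], [6, 8, 8], [21, 21, 21], [67, 69, 70], [84, 85, 88], [86, 88, 90], [85, 88, 90], [86, 88, 90], [87, 88, 90]]
the job is handed in; nothing more can be done
None
```

The paddle's fins are meshed with the small orange mixer's socket and the collar is down on the hub: it dropped about 30 mm to a hard stop. The arm is still gripping it and pressing down with about 26 N, and I handed the job in at about 13 s of the 40 s; the hand-in call gave no verdict.

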